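# Lock the bread stop into the slicing board's T-slot

## Task

Lock the orange-handled stop post into the slicing board: lift it from its wooden stand, lower its T-foot lengthwise into the open end of the metal track, slide it on under the grey lock housing and push it against the spring plate in there until the foot is well past the hidden shoulders, then give it a quarter turn, ease it back so that the spring clamps it upright and crosswise behind the shoulders, and let go. Where the housing is clamped along the track is not measured, so go gently and by feel: do not ram the post or turn it in the narrow channel. Leave the tin, the honey jar and the spice jar where they stand.

Things in the scene. Friction and masses are not known exactly. Their poses are not given: they have to be found in the camera images.
- stop_post: Loose stop post, 0.15 kg. Origin: underside centre of its T-foot; z up, x along the foot. White nylon foot 32 (x) by 14 (y), 9 mm thick; shank 7 mm diameter up to 22 mm, collar 24 mm diameter up to 26 mm, then an orange wing handle 26 to 66 mm, 40 long (x), 14 thick (y): pinch it across its 14 mm. Starts upright in the stand's pocket, with 3 mm play.
- stand: Fixed wooden stand, 84 (x) by 60 (y) by 24 mm tall; origin at the centre of its underside. Its open-topped pocket, 38 by 20 mm, long along x, is 14 mm deep.
- board: Fixed wooden chopping board 220 (x) by 340 (y) by 21 mm, origin at the centre of its underside. On it, along its y, lies the 50 mm wide metal T-slot track with the grey lock housing at its +y end.
- slot_entry (a point): Middle of the track's open entry, on the slot floor (25 mm above the counter); y along the track toward the lock housing, x across, z up. The entry reaches 25 mm either way along y, is 17 mm wide (18 at its rim, 17 mm above the floor): the foot drops in only lengthwise (post x along this y). On the floor here the post's origin is at this height.
- lip_start (a point): End of the entry, 25 mm along y from its middle, on the track's top. From here on lips leave a 10 mm gap for the shank, their underside 2 mm above the foot's top, over a channel 17 to 19 mm wide in which the foot cannot turn.
- lock_middle (a point): Mean place of the lock's shoulders, 152 mm along y from the entry's middle; the true place differs each time by up to 40 mm either way and is not measured. The housing does not move: 58 wide, 140 long, top 20 mm above the slot floor, shank gap 11 mm. Its first 84 mm are a channel ending at the two shoulders; behind them is a hidden pocket 42 mm wide in which the foot can turn.
- plate_middle (a point): Mean place of the resting spring plate, 163 mm along y from the entry's middle; it always rests 11 mm behind the shoulders. Hidden, square to the track, it pushes toward the entry with 4 N (6 N at its end; plus 40 N per m/s of pushing speed) and stops hard after 30 mm. A lengthwise foot first touches it with the post's axis 5 mm before the shoulders.
- turn_middle (a point): Mean place of the post's axis for turning, 173 mm along y from the entry's middle (true: 40 mm either way). From first touch of the spring plate push on 26 mm (23 to 28 will do): there the post turns either way. Short of that the foot's corners catch on the shoulders. Turned crosswise and let back, it is clamped against the shoulders, its axis 12 mm beyond first touch.
- tuna: Bystander: a low tin, 86 mm diameter, 40 mm tall; origin at the centre of its underside.
- honey_jar: Bystander: a honey jar with grey lid, 71 mm diameter, 110 mm tall; origin at the centre of its underside.
- spice_c: Bystander: a spice jar with black cap, 41 mm diameter, 105 mm tall; origin at the centre of its underside.

How it is judged:
By the outcome, as a careful person would: the job done as asked, in the order asked, and still so for the second after the job is handed in, with the robot touching nothing.
It also fails if it takes over 72 s, if anything falls off the work surface, if the arm or the gripper's body presses on something with over 40 N, if the wrist force passes 120 N, or if a joint passes its speed limit or range.

## Robot

A 6-joint arm with a two-finger parallel gripper is mounted at the origin on a cart in front of the work surface, level with it; the furniture and walls round the work are solid. World frame = base frame: x ahead of the robot, y to its left, z up, the work surface at z = 0. Lengths are in m, angles in rad, forces in N, time in s.
With the tool pointing down it reaches from about 0.35 to 0.975 m from the base axis. Payload 4.9 kg.
Tool frame: the origin (TCP) lies midway between the tips of the shut fingers; the grasp point (between the pads) lies 19 mm behind it; z points along the fingers, y is the line along which they close (so a half turn about z gives the same grasp; the last joint's range is limited). The gripper opens to 85 mm and grips with 20 to 120 N. Pads are 22 mm wide; open, the fingers measure 114 mm over their backs; the gripper's body (76 mm by 85 mm) begins 54 mm behind the grasp point. The pads swing forward as they close: fully open they stand 13 mm farther back than shut.
Start: joints at [-1.436, 0.053, 1.613, -0, 1.476, -0.119], TCP at [0.157, -0.605, 0.231] pointing down, gripper open.
Joint ranges: [-3.01, 3.01], [-1.01, 2.22], [0.06, 2.58], [-1.02, 4.17], [0.09, 2.62], [-3.14, 3.14]. Speed limits (rad/s): [2.57, 2.57, 3.14, 3.14, 3.14, 3.14].

## Interface

Orientations are given as a rotation vector (axis times angle).
In Python, from station import ctrl, optics, job gives the robot as it stands.
- The arm moves only by the shell command python3 -m jog 'ROWS' [OPENING] [FORCE]. ROWS is JSON, a list of rows, each a list of 2 entries, a list of its own where there are three numbers: the shift along the tool's x, y, z in m, then the turn, a rotation vector about the tool's x, y, z in rad. A call has 1 to 5 rows; each row is the pose to reach, as a shift and turn from the pose commanded when the call began, along the tool's axes at that moment; what a row does not reach only later rows make up. A row lasts 1/10 s, in which the tool goes at most 50 mm and 8.59 degrees, less where a joint would pass 70% of its speed; a pose out of reach is approached as far as the arm can. A call with a gripper value outside its range is refused whole. OPENING is the opening, from 0 (shut) to 1 (fully open), set as the call begins (- or left out, the last holds). The fingers move at their own pace and stop on an object; FORCE is the grip in N (left out, the last holds). Time passes only in rows, so rows that repeat a pose let the fingers close. It gives the time, the measured TCP pose, the force, the opening and the grip force at its end, in the units of the state.
- ctrl.get_obs(): the state, without advancing time (a new reading comes with each control period).
- optics.get_image(name): name is "scene" or "top" or "wrist"; returns a dict with "image" (420x560x3 uint8, blue, green, red), "fx", "fy", "cx", "cy" (pixels), "D" ([k1, k2, p1, p2, k3] as OpenCV has them; the pictures are not rectified), "rvec" (rotation vector, rad) and "tvec" (3), from world to camera coordinates, as OpenCV has them; the wrist camera has in their place "mount" (4x4, takes a point from camera to tool coordinates, whose origin is the TCP and whose axes are the flange's). Camera axes: x right, y down, z forward; pixel columns grow to the right and rows downward; lengths in m; the calibration is good to about 2 mm. A picture is of the moment at which its call begins: read the wrist's pose just before it. There is no depth.
- job.finish_job(): hands the job in; it is judged then, once.
The state is a dict: "t": time; "q": joint angles; "dq": joint speeds; "effort": joint torques, N m; "tool_pos": TCP position; "tool_rot": TCP orientation; "contact_force": force on the tool from outside, world axes, zero at the start; "wrist_torque": the same for the moment, N m; "opening": finger opening in m; "grip_force": force on a finger pad.
Only numpy, scipy, OpenCV 4.12 (cv2) and the standard library are available. Lean on these libraries where they do the work, as an engineer would, in place of code of your own. Each camera call takes 0.05 s, during which the arm holds its last target. There are 200 camera calls.

## Working session

There is one attempt and no reset: what is moved stays moved. The work goes in short steps, Python scripts to look and compute and a shell command to move; the robot and the scene stay as the last step left them, time stands still between calls to the robot, and variables do not carry over. Pictures are saved under pics/ and viewed, at most 10 in all, crops included, and the job is handed in when it is done.

```bash
mkdir -p pics; cat > h.py <<'E'
import numpy as np, cv2
from scipy.spatial.transform import Rotation as R
from station import ctrl, optics, job
def cam(name):
    o=ctrl.get_obs(); d=optics.get_image(name)
    K=np.array([[d['fx'],0,d['cx']],[0,d['fy'],d['cy']],[0,0,1.]])
    if 'mount' in d:
        T=np.eye(4);T[:3,:3]=R.from_rotvec(o['tool_rot']).as_matrix();T[:3,3]=o['tool_pos']
        M=T@np.array(d['mount'])
    else:
        M=np.eye(4);r=R.from_rotvec(np.ravel(d['rvec'])).as_matrix();M[:3,:3]=r.T;M[:3,3]=-r.T@np.ravel(d['tvec'])
    return d['image'],(K,np.array(d['D'],float),M)
def ray(c,uv):
    K,D,M=c;p=cv2.undistortPoints(np.array(uv,float).reshape(-1,1,2),K,D).reshape(-1,2)
    return M[:3,3],np.c_[p,np.ones(len(p))]@M[:3,:3].T
def onz(c,uv,z):
    o,d=ray(c,uv);return o+d*((z-o[2])/d[:,2])[:,None]
E
python3 - <<'E'
from h import *
import pickle
a,c=cam('top');b,e=cam('scene')
cv2.imwrite('pics/top.png',a);cv2.imwrite('pics/scene.png',b);pickle.dump((a,c,b,e),open('c.pkl','wb'))
print(ctrl.get_obs()); print(c[2],e[2])
E
```

```text
{'t': 0.1, 'q': array([-1.43594735e+00,  5.32876404e-02,  1.61415719e+00, -8.09342036e-06,
        1.47595466e+00, -1.19024857e-01]), 'dq': array([-0.00063378, -0.00149797, -0.00320208,  0.00094076,  0.00062726,
        0.00031082]), 'effort': array([-3.25058090e-05, -3.94903135e+01, -3.71362281e+01, -9.03575506e-05,
        3.91333466e-03, -1.38245281e-05]), 'tool_pos': array([ 0.15688071, -0.60442092,  0.23018762]), 'tool_rot': array([-3.11452407e+00, -3.97486493e-01,  3.50899005e-05]), 'contact_force': array([-0.60403086, -0.05064983,  0.21030002]), 'wrist_torque': array([-0.01480347,  0.02301608,  0.0034894 ]), 'grip_force': 0.0, 'opening': 0.085561666581693}
[[-0.01923598 -0.99208521  0.12408429  0.40624792]
 [-0.99967505  0.02116082  0.01421296  0.03644206]
 [-0.01672619 -0.12377057 -0.99216988  1.16131946]
 [ 0.          0.          0.          1.        ]] [[-0.83353606 -0.41205382  0.36800718  0.08948046]
 [-0.55231621  0.6369837  -0.53777186  0.73896221]
 [-0.01282363 -0.65150857 -0.75853289  0.98257945]
 [ 0.          0.          0.          1.        ]]
```

View pics/top.png

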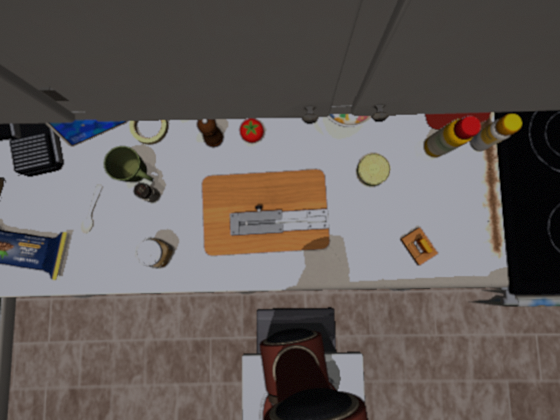

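View pics/scene.png

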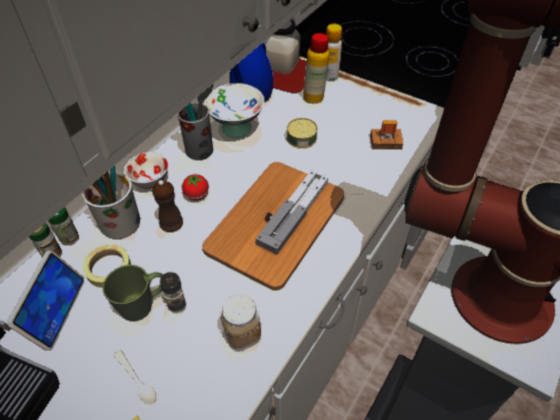

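The top view shows the board at about (203–328, 170–255). The track's entry is on the right near (327,219), and the housing covers about (232–283, 223). The stand with the orange handle is near (419,245), rotated about 35°. I'll enlarge both areas.

```bash
python3 - <<'E'
from h import *
import pickle
a,c,b,e=pickle.load(open('c.pkl','rb'))
p=cv2.resize(a[200:245,220:340],None,fx=6.5,fy=6.5,interpolation=cv2.INTER_CUBIC)
q=cv2.resize(a[222:270,395:445],None,fx=6,fy=6,interpolation=cv2.INTER_CUBIC)
r=cv2.resize(b[112:157,362:412],None,fx=6,fy=6,interpolation=cv2.INTER_CUBIC)
im=np.zeros((590,790,3),np.uint8);im[:p.shape[0],:p.shape[1]]=p[:,:790]
im[295:295+q.shape[0],:q.shape[1]]=q;im[295:295+r.shape[0],310:310+r.shape[1]]=r
cv2.imwrite('pics/crop.png',im)
g=onz(c,[(327.5,220),(282,221),(232,224)],.042);print(g.round(3))
print(onz(c,[(419,245)],.024).round(3),onz(c,[(424,244)],.066).round(3))
E
```

```text
[[ 0.501 -0.075  0.042]
 [ 0.5    0.046  0.042]
 [ 0.495  0.179  0.042]]
[[ 0.431 -0.317  0.024]] [[ 0.432 -0.317  0.066]]
```

View pics/crop.png

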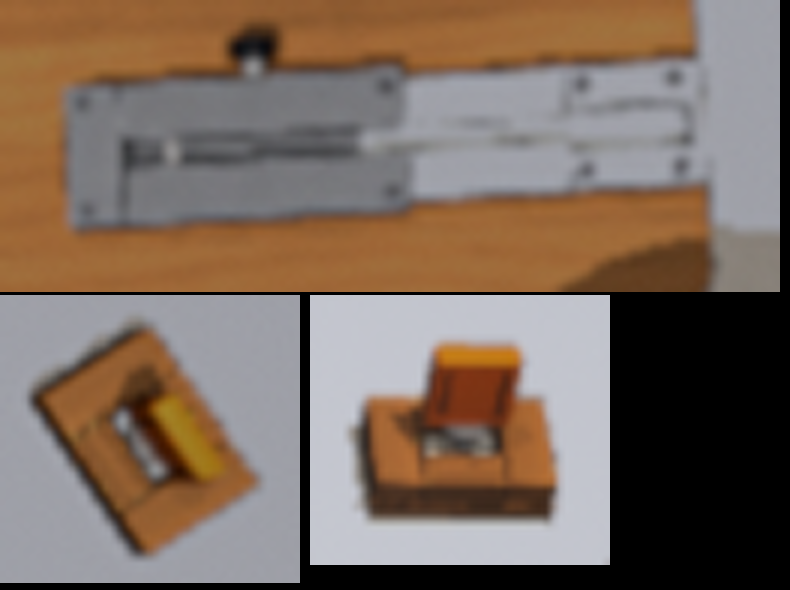

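The crop shows the entry slot spanning crop x 567–692 along the line y≈123 and the housing's front edge at crop x≈407. The stand's top corners are at (35,397), (147,330), (257,485) and (147,553), and the yellow handle top is centred at (187,438).

```bash
python3 - <<'E'
from h import *
import pickle
a,c,b,e=pickle.load(open('c.pkl','rb'))
P=lambda l:[(220+x/6.5,200+y/6.5) for x,y in l]
Q=lambda l:[(395+x/6,222+(y-295)/6) for x,y in l]
g=onz(c,P([(692,121),(567,128),(629,123)]),.042);print('entry',g.round(4),np.linalg.norm(g[0]-g[1]))
t=onz(c,P([(70,85),(403,68),(412,210),(74,229)]),.045);print('housing',t.round(4),t.mean(0),np.linalg.norm(t[0]-t[1]),np.linalg.norm(t[2]-t[1]))
d=(t[0]+t[3]-t[1]-t[2]);print('dir deg',np.degrees(np.arctan2(d[1],d[0])))
d=g[1]-g[0];
tr=onz(c,P([(403,75),(700,60),(411,200),(708,186)]),.042);print('track',tr.round(4))
for i in(0,2):
  d=tr[i]-tr[i+1];print(np.degrees(np.arctan2(d[1],d[0])))
s=onz(c,Q([(35,397),(147,330),(257,485),(147,553)]),.024);print('stand',s.round(4),s.mean(0),[np.linalg.norm(s[i]-s[i-1]).round(4) for i in range(4)])
d=s[2]-s[1]+s[3]-s[0];print('stand x deg',np.degrees(np.arctan2(d[1],d[0])))
h=onz(c,Q([(150,405),(172,395),(227,470),(205,482)]),.066);print('handle',h.round(4),h.mean(0))
d=h[2]-h[1];print(np.degrees(np.arctan2(d[1],d[0])))
o=ctrl.get_obs();print(R.from_rotvec(o['tool_rot']).as_matrix().round(3))
E
```

```text
entry [[ 0.5043 -0.0728  0.042 ]
 [ 0.5024 -0.0217  0.042 ]
 [ 0.504  -0.0471  0.042 ]] 0.05116475114058594
housing [[0.5241 0.1816 0.045 ]
 [0.5282 0.0449 0.045 ]
 [0.47   0.0424 0.045 ]
 [0.4651 0.1803 0.045 ]] [0.49685974 0.11232331 0.045     ] 0.13678812592495512 0.058275263502929144
dir deg 91.88576047502293
track [[ 0.5257  0.045   0.042 ]
 [ 0.5293 -0.0769  0.042 ]
 [ 0.4743  0.0428  0.042 ]
 [ 0.4776 -0.0784  0.042 ]]
91.70775688346838
91.55551115627102
stand [[ 0.4473 -0.2706  0.024 ]
 [ 0.4761 -0.3216  0.024 ]
 [ 0.4069 -0.3652  0.024 ]
 [ 0.378  -0.3154  0.024 ]] [ 0.42705997 -0.31819871  0.024     ] [np.float64(0.0826), np.float64(0.0586), np.float64(0.0818), np.float64(0.0575)]
stand x deg -147.45654906588697
handle [[ 0.4415 -0.3077  0.066 ]
 [ 0.4456 -0.3172  0.066 ]
 [ 0.4134 -0.3382  0.066 ]
 [ 0.4085 -0.3287  0.066 ]] [ 0.42722623 -0.32293675  0.066     ]
-146.84899689257432
[[ 0.968  0.251 -0.   ]
 [ 0.251 -0.968  0.002]
 [ 0.    -0.002 -1.   ]]
```

```bash
cat >> h.py <<'E'
def go(x,y,z,yaw):
    o=ctrl.get_obs();r=R.from_rotvec(o['tool_rot']);y_=np.radians(yaw);c,s=np.cos(y_),np.sin(y_)
    t=R.from_matrix([[c,s,0],[s,-c,0],[0,0,-1]])
    print('shift',r.inv().apply(np.array([x,y,z])-o['tool_pos']).round(4),'turn',(r.inv()*t).as_rotvec().round(4),'| t',o['t'],'pos',o['tool_pos'].round(4),'F',o['contact_force'].round(1),'M',o['wrist_torque'].round(2),'open',round(o['opening'],4),'grip',round(o['grip_force'],1))
E
python3 -m jog '[[[0.17,-0.105,0.04],[0,0,-0.325]],[[0.17,-0.105,0.04],[0,0,-0.325]],[[0.17,-0.105,0.04],[0,0,-0.325]],[[0.17,-0.105,0.04],[0,0,-0.325]],[[0.17,-0.105,0.04],[0,0,-0.325]]]' 0.5 30
python3 -c "
from h import *
go(.427,-.32,.15,33)"
```

```text
t: 0.6
tool_pos: [0.2974, -0.456, 0.1888]
tool_rot: [-3.004, -0.903, -0.001]
contact_force: [-0.6, -0.5, 0.0]
opening: 0.0425
grip_force: 0.0
shift [ 0.183  -0.0418  0.0394] turn [-0.0044 -0.0021  0.0082] | t 0.6 pos [ 0.2974 -0.456   0.1888] F [-0.6 -0.5  0. ] M [-0.04  0.07 -0.04] open 0.0425 grip 0.0
```

```bash
python3 -m jog '[[[0.18,-0.042,0.039],[0,0,0]],[[0.18,-0.042,0.039],[0,0,0]],[[0.18,-0.042,0.039],[0,0,0]],[[0.18,-0.042,0.039],[0,0,0]],[[0.18,-0.042,0.039],[0,0,0]]]'
python3 - <<'E'
from h import *
go(.427,-.32,.15,33)
a,c=cam('wrist');cv2.imwrite('pics/w1.png',a)
import pickle;pickle.dump((a,c),open('w1.pkl','wb'))
E
```

```text
t: 1.1
tool_pos: [0.4242, -0.3237, 0.1505]
tool_rot: [-3.006, -0.903, 0.001]
contact_force: [-0.2, -0.4, -0.2]
opening: 0.0428
grip_force: 0.0
shift [ 0.0044 -0.0015  0.0005] turn [-0.0034 -0.0003  0.0077] | t 1.1 pos [ 0.4242 -0.3237  0.1505] F [-0.2 -0.4 -0.2] M [-0.04  0.09 -0.04] open 0.0428 grip 0.0
```

View pics/w1.png

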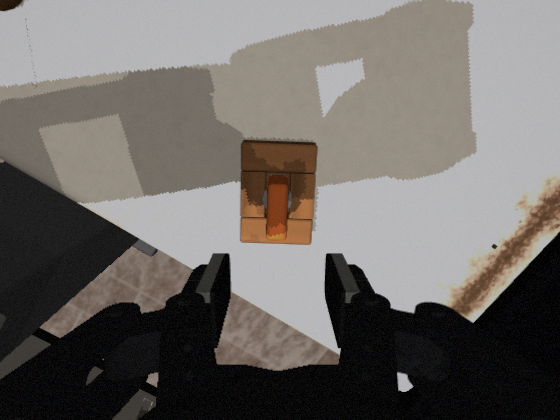

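The wrist view shows the stand at (241–316, 141–244) and the handle at about (266–288, 177–240), central between the fingers.

```bash
python3 - <<'E'
from h import *
import pickle
a,c=pickle.load(open('w1.pkl','rb'))
print('cam',c[2].round(3))
s=onz(c,[(242,141),(316,143),(312,244),(241,242)],.024);print(s.round(4),s.mean(0),[np.linalg.norm(s[i]-s[i-1]).round(4) for i in range(4)])
d=s[3]-s[0]+s[2]-s[1];print(np.degrees(np.arctan2(d[1],d[0])))
h=onz(c,[(278,177),(276,240),(268,237),(285,237),(268,182),(288,182)],.076);print('h',h.round(4),np.linalg.norm(h[0]-h[1]),h[:2].mean(0))
cv2.imwrite('pics/w1c.png',cv2.resize(a[165:250,235:320],None,fx=6,fy=6,interpolation=cv2.INTER_CUBIC))
E
```

```text
cam [[ 0.551 -0.803 -0.228  0.482]
 [-0.834 -0.532 -0.146 -0.285]
 [-0.004  0.271 -0.963  0.294]
 [ 0.     0.     0.     1.   ]]
[[ 0.4495 -0.2724  0.024 ]
 [ 0.48   -0.3214  0.024 ]
 [ 0.4093 -0.3672  0.024 ]
 [ 0.3776 -0.316   0.024 ]] [ 0.42910001 -0.31924892  0.024     ] [np.float64(0.0841), np.float64(0.0577), np.float64(0.0842), np.float64(0.0602)]
-147.91312872256898
h [[ 0.4491 -0.3064  0.076 ]
 [ 0.4121 -0.3293  0.076 ]
 [ 0.4109 -0.3235  0.076 ]
 [ 0.4173 -0.3332  0.076 ]
 [ 0.4428 -0.3028  0.076 ]
 [ 0.4499 -0.3137  0.076 ]] 0.0434909562081935 [ 0.43058253 -0.31786527  0.076     ]
```

View pics/w1c.png

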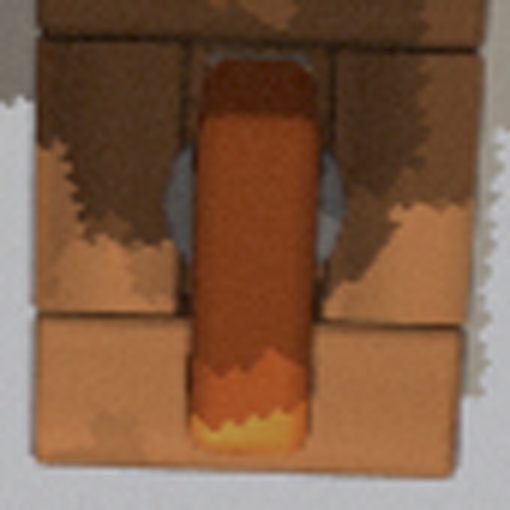

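The crop shows the handle's top face spanning image rows 184–240, which puts its centre at about (0.4285, −0.319), and the grey collar is visible. I'll use yaw 32°.

```bash
python3 -c "
from h import *
go(.4285,-.319,.042,32)"
```

```text
shift [ 0.008  -0.0024  0.1093] turn [-0.0017  0.0007  0.0237] | t 1.15 pos [ 0.4233 -0.3255  0.1513] F [ 0.1  0.7 -0. ] M [-0.03 -0.08 -0.03] open 0.0425 grip 0.0
```

```bash
python3 -m jog '[[[0.007,-0.0024,0.04],[0,0,0.024]],[[0.007,-0.0024,0.08],[0,0,0.024]],[[0.007,-0.0024,0.09],[0,0,0.024]],[[0.007,-0.0024,0.09],[0,0,0.024]],[[0.007,-0.0024,0.09],[0,0,0.024]]]'
python3 -c "
from h import *
go(.4285,-.319,.042,32)"
```

```text
t: 1.65
tool_pos: [0.4278, -0.3228, 0.0641]
tool_rot: [3.02, 0.858, 0.002]
contact_force: [-0.2, -0.8, 0.5]
opening: 0.0426
grip_force: 0.0
shift [ 0.0026 -0.003   0.0221] turn [ 0.0025 -0.0004 -0.0048] | t 1.65 pos [ 0.4278 -0.3228  0.0641] F [-0.2 -0.8  0.5] M [ 0.05 -0.05 -0.04] open 0.0426 grip 0.0
```

```bash
python3 -m jog '[[[0.0026,-0.003,0.01],[0,0,-0.0]],[[0.0026,-0.003,0.021],[0,0,0]],[[0.0026,-0.003,0.021],[0,0,0]],[[0.0026,-0.003,0.021],[0,0,0]]]'
python3 -m jog '[[[0,0,0],[0,0,0]],[[0,0,0],[0,0,0]],[[0,0,0],[0,0,0]],[[0,0,0],[0,0,0]],[[0,0,0],[0,0,0]]]' 0 60
python3 -c "
from h import *
for i in range(3): go(.4285,-.319,.042,32)"
```

```text
t: 2.05
tool_pos: [0.4278, -0.317, 0.041]
tool_rot: [-3.021, -0.86, 0.001]
contact_force: [-0.0, 0.7, 0.2]
opening: 0.0428
grip_force: 0.0
t: 2.55
tool_pos: [0.4283, -0.3175, 0.0417]
tool_rot: [3.021, 0.86, 0.001]
contact_force: [0.8, -0.2, 2.3]
opening: 0.013
grip_force: 61.8
shift [-0.0006  0.0014 -0.0003] turn [ 0.0008 -0.0002 -0.0038] | t 2.55 pos [ 0.4283 -0.3175  0.0417] F [ 0.8 -0.2  2.3] M [-0.01 -0.08 -0.02] open 0.013 grip 61.8
shift [-0.0006  0.0014 -0.0003] turn [ 0.0008 -0.0002 -0.0038] | t 2.55 pos [ 0.4283 -0.3175  0.0417] F [ 0.8 -0.2  2.3] M [-0.01 -0.08 -0.02] open 0.013 grip 61.8
shift [-0.0006  0.0014 -0.0003] turn [ 0.0008 -0.0002 -0.0038] | t 2.55 pos [ 0.4283 -0.3175  0.0417] F [ 0.8 -0.2  2.3] M [-0.01 -0.08 -0.02] open 0.013 grip 61.8
```

```bash
python3 -m jog '[[[0,0,-0.03],[0,0,0]],[[0,0,-0.07],[0,0,0]],[[0,0,-0.1],[0,0,0]],[[0,0,-0.1],[0,0,0]]]'
python3 -c "
from h import *
go(.504,-.055,.14,91.7)"
```

```text
t: 2.95
tool_pos: [0.4303, -0.3195, 0.1466]
tool_rot: [3.014, 0.858, 0.007]
contact_force: [-0.4, -0.5, -0.9]
opening: 0.0133
grip_force: 62.2
shift [ 0.2019 -0.186   0.0053] turn [ 0.0096  0.0028 -1.0456] | t 2.95 pos [ 0.4303 -0.3195  0.1466] F [-0.4 -0.5 -0.9] M [-0.08 -0.03  0.03] open 0.0133 grip 62.2
```

```bash
python3 -m jog '[[[0.03,-0.03,0],[0,0,-0.15]],[[0.06,-0.06,0],[0,0,-0.3]],[[0.09,-0.085,0],[0,0,-0.45]],[[0.12,-0.11,0],[0,0,-0.6]],[[0.15,-0.135,0],[0,0,-0.75]]]'
python3 -c "
from h import *
go(.504,-.055,.14,91.7)"
```

```text
t: 3.45
tool_pos: [0.4834, -0.1215, 0.1391]
tool_rot: [-2.489, -1.913, 0.002]
contact_force: [1.2, 0.3, -0.1]
opening: 0.0131
grip_force: 62.0
shift [ 0.0696  0.0028 -0.0009] turn [-0.0029 -0.0008 -0.2898] | t 3.45 pos [ 0.4834 -0.1215  0.1391] F [ 1.2  0.3 -0.1] M [-0.02 -0.03 -0.09] open 0.0131 grip 62.0
```

```bash
python3 -m jog '[[[0.01,0.003,0],[0,0,-0.14]],[[0.013,0.003,0],[0,0,-0.285]],[[0.013,0.003,0],[0,0,-0.29]],[[0.013,0.003,0],[0,0,-0.29]],[[0.013,0.003,0],[0,0,-0.29]]]'
python3 - <<'E'
from h import *
go(.504,-.055,.14,91.7)
a,c=cam('wrist');cv2.imwrite('pics/w2.png',a)
import pickle;pickle.dump((a,c),open('w2.pkl','wb'))
E
```

```text
t: 3.95
tool_pos: [0.4902, -0.112, 0.1405]
tool_rot: [-2.197, -2.244, 0.001]
contact_force: [-0.3, -1.3, -1.5]
opening: 0.0131
grip_force: 62.0
shift [0.0567 0.0151 0.0005] turn [-0.0012 -0.0004 -0.0084] | t 3.95 pos [ 0.4902 -0.112   0.1405] F [-0.3 -1.3 -1.5] M [-0.02  0.02 -0.09] open 0.0131 grip 62.0
```

View pics/w2.png

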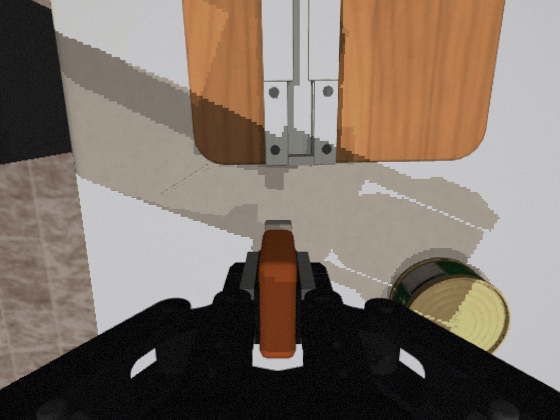

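The wrist view shows the track's four bolts at (274,92), (328,91), (275,149) and (326,149). The entry runs between rows 80 and 155, and the handle top is centred at about column 279, with the foot's end peeking out at (278,224).

```bash
python3 - <<'E'
from h import *
import pickle
a,c=pickle.load(open('w2.pkl','rb'))
b=onz(c,[(274,92),(328,91),(326,149),(275,149)],.042);print(b.round(4),b.mean(0))
d=b[0]+b[1]-b[2]-b[3];print('dir',np.degrees(np.arctan2(d[1],d[0])))
t=onz(c,[(263,10),(340,10),(338,80),(264,80)],.042);print('track edges',t.round(4),t.mean(0)); d=t[0]+t[1]-t[2]-t[3];print('dir',np.degrees(np.arctan2(d[1],d[0])))
t=onz(c,[(292,20),(308,20)],.042);print('gap',t.round(4),t.mean(0))
t=onz(c,[(288,155),(314,155),(264,162),(336,162)],.042);print('end',t.round(4))
z=ctrl.get_obs()['tool_pos'];print(z)
g=onz(c,[(262,262),(297,262),(261,356),(296,356)],.1405+.035);print('handle',g.round(4),g.mean(0))
f=onz(c,[(266,224),(291,224)],.1405-.022);print('foot',f.round(4))
E
```

```text
[[ 0.4861 -0.0278  0.042 ]
 [ 0.5223 -0.0264  0.042 ]
 [ 0.5233 -0.0649  0.042 ]
 [ 0.4875 -0.0656  0.042 ]] [ 0.50479223 -0.04620142  0.042     ]
dir 91.8155591964957
track edges [[ 0.4782  0.0208  0.042 ]
 [ 0.5268  0.0218  0.042 ]
 [ 0.5285 -0.0194  0.042 ]
 [ 0.4793 -0.0204  0.042 ]] [0.50320302 0.00069097 0.042     ]
dir 91.91937561181447
gap [[0.4967 0.0156 0.042 ]
 [0.5069 0.0158 0.042 ]] [0.50180396 0.01568996 0.042     ]
end [[ 0.4967 -0.0696  0.042 ]
 [ 0.5151 -0.0692  0.042 ]
 [ 0.4798 -0.0749  0.042 ]
 [ 0.531  -0.0738  0.042 ]]
[ 0.49027894 -0.11206788  0.14071329]
handle [[ 0.4846 -0.0917  0.1755]
 [ 0.4968 -0.0915  0.1755]
 [ 0.4846 -0.13    0.1755]
 [ 0.4978 -0.1297  0.1755]] [ 0.49094992 -0.11074955  0.1755    ]
foot [[ 0.4841 -0.0964  0.1185]
 [ 0.4969 -0.0961  0.1185]]
```

```bash
python3 -m jog '[[[0.035,0.008,0],[0,0,-0.012]],[[0.065,0.0155,0.01],[0,0,-0.012]],[[0.065,0.0155,0.04],[0,0,-0.012]],[[0.065,0.0155,0.05],[0,0,-0.012]],[[0.065,0.0155,0.05],[0,0,-0.012]]]'
python3 - <<'E'
from h import *
go(.504,-.046,.056,91.8)
a,c=cam('wrist');cv2.imwrite('pics/w3.png',a)
import pickle;pickle.dump((a,c),open('w3.pkl','wb'))
E
```

```text
t: 4.5
tool_pos: [0.5027, -0.0464, 0.089]
tool_rot: [-2.18, -2.257, 0.004]
contact_force: [-0.2, -0.2, -0.9]
opening: 0.0131
grip_force: 61.8
shift [0.0003 0.0014 0.033 ] turn [-0.0049 -0.0012  0.0033] | t 4.5 pos [ 0.5027 -0.0464  0.089 ] F [-0.2 -0.2 -0.9] M [-0.01  0.01 -0.01] open 0.0131 grip 61.8
```

View pics/w3.png

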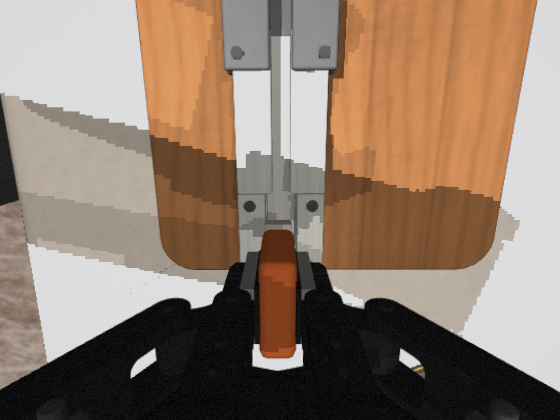

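The wrist view shows the bolts at (249,206) and (312,206), the foot's end at about (278,224), and the housing's front edge at row 71.

```bash
python3 - <<'E'
from h import *
import pickle
a,c=pickle.load(open('w3.pkl','rb'))
b=onz(c,[(249,206),(312,206),(235,100),(328,100)],.042);print(b.round(4),b[:2].mean(0),b[2:].mean(0))
t=onz(c,[(225,71),(337,72)],.045);print('housing front',t.round(4))
g=onz(c,[(261,262),(296,262),(261,356),(296,356)],.089+.035);print('handle',g.round(4),g.mean(0))
f=onz(c,[(266,222),(291,222)],.089-.022);print('foot',f.round(4))
E
```

```text
[[ 0.4856 -0.0284  0.042 ]
 [ 0.5221 -0.027   0.042 ]
 [ 0.4774  0.0299  0.042 ]
 [ 0.5269  0.0316  0.042 ]] [ 0.503813   -0.02768973  0.042     ] [0.50214677 0.03072274 0.042     ]
housing front [[0.4726 0.0437 0.045 ]
 [0.5301 0.0452 0.045 ]]
handle [[ 0.4967 -0.0263  0.124 ]
 [ 0.5089 -0.0258  0.124 ]
 [ 0.4976 -0.0646  0.124 ]
 [ 0.5107 -0.0641  0.124 ]] [ 0.50347856 -0.04519473  0.124     ]
foot [[ 0.4964 -0.0298  0.067 ]
 [ 0.5092 -0.0293  0.067 ]]
```

```bash
python3 -m jog '[[[0,0.001,0.006],[0,0,0]],[[0,0.001,0.012],[0,0,0]],[[0,0.001,0.018],[0,0,0]],[[0,0.001,0.022],[0,0,0]],[[0,0.001,0.022],[0,0,0]]]'
python3 -c "
from h import *
go(.504,-.046,.056,91.8)"
```

```text
t: 5.05
tool_pos: [0.505, -0.0463, 0.0684]
tool_rot: [-2.18, -2.26, 0.001]
contact_force: [0.7, 0.3, -1.0]
opening: 0.0132
grip_force: 62.0
shift [ 0.0003 -0.001   0.0124] turn [-0.0016 -0.0004  0.0044] | t 5.05 pos [ 0.505  -0.0463  0.0684] F [ 0.7  0.3 -1. ] M [ 0.02  0.03 -0.  ] open 0.0132 grip 62.0
```

```bash
python3 -m jog '[[[0,0,0.002],[0,0,0]],[[0,0,0.005],[0,0,0]],[[0,0,0.007],[0,0,0]],[[0,0,0.007],[0,0,0]]]'
python3 -m jog '[[[0,0,0.001],[0,0,0]],[[0,0,0.003],[0,0,0]],[[0,0,0.004],[0,0,0]],[[0,0,0.004],[0,0,0]]]'

```

```text
t: 5.45
tool_pos: [0.5055, -0.0463, 0.062]
tool_rot: [-2.181, -2.261, 0.0]
contact_force: [-0.7, -0.8, -1.5]
opening: 0.0135
grip_force: 61.9
t: 5.85
tool_pos: [0.5056, -0.0463, 0.0581]
tool_rot: [-2.181, -2.261, -0.0]
contact_force: [-0.5, -0.1, -1.0]
opening: 0.013
grip_force: 61.9
```

```bash
for i in 1 2 3; do python3 -m jog '[[[0,0,0.001],[0,0,0]],[[0,0,0.001],[0,0,0]]]' | grep -E 'pos|contact'; done

```

```text
tool_pos: [0.5056, -0.0463, 0.0572]
contact_force: [-0.0, 0.1, -0.9]
tool_pos: [0.5058, -0.0464, 0.0568]
contact_force: [-2.2, 0.4, 2.1]
tool_pos: [0.5058, -0.0464, 0.0568]
contact_force: [-5.1, 0.8, 9.1]
```

```bash
python3 -m jog '[[[0,-0.001,-0.0017],[0,0,0]],[[0,-0.001,-0.0017],[0,0,0]],[[0,-0.001,-0.0017],[0,0,0]]]'; python3 -m jog '[[[0.004,-0.001,0],[0,0,0]],[[0.008,-0.001,0],[0,0,0]],[[0.012,-0.001,0],[0,0,0]],[[0.016,-0.001,0],[0,0,0]]]'

```

```text
t: 6.75
tool_pos: [0.5047, -0.0464, 0.0569]
tool_rot: [2.181, 2.261, 0.0]
contact_force: [0.3, -0.3, -1.5]
opening: 0.0133
grip_force: 62.2
t: 7.15
tool_pos: [0.5029, -0.0299, 0.0568]
tool_rot: [-2.181, -2.261, 0.0]
contact_force: [0.3, -0.2, -1.5]
opening: 0.0135
grip_force: 62.1
```

```bash
python3 -m jog '[[[0.006,0.0007,0],[0,0,0]],[[0.012,0.0007,0],[0,0,0]],[[0.018,0.0007,0],[0,0,0]],[[0.024,0.0007,0],[0,0,0]],[[0.03,0.0007,0],[0,0,0]]]'; python3 -m jog '[[[0.006,0,0],[0,0,0]],[[0.012,0,0],[0,0,0]],[[0.018,0,0],[0,0,0]],[[0.024,0,0],[0,0,0]],[[0.03,0,0],[0,0,0]]]'

```

```text
t: 7.65
tool_pos: [0.5026, 0.0002, 0.057]
tool_rot: [-2.181, -2.261, -0.0]
contact_force: [1.3, 0.1, -1.7]
opening: 0.0133
grip_force: 62.1
t: 8.15
tool_pos: [0.5016, 0.03, 0.057]
tool_rot: [2.181, 2.261, 0.0]
contact_force: [-0.6, -0.9, -1.3]
opening: 0.0133
grip_force: 62.1
```

```bash
for i in 1 2 3; do python3 -m jog '[[[0.005,0.0002,0],[0,0,0]],[[0.01,0.0002,0],[0,0,0]],[[0.015,0.0002,0],[0,0,0]],[[0.02,0.0002,0],[0,0,0]]]'|grep -E 'pos|contact'; done

```

```text
tool_pos: [0.5011, 0.0499, 0.057]
contact_force: [0.1, -0.7, -1.1]
tool_pos: [0.5005, 0.07, 0.057]
contact_force: [-0.5, 0.2, -1.4]
tool_pos: [0.5, 0.09, 0.057]
contact_force: [-0.5, 0.4, -1.4]
```

Now I'll go slowly to feel for first touch.

```bash
python3 -m jog '[[[0.004,0,0],[0,0,0]],[[0.008,0,0],[0,0,0]],[[0.012,0,0],[0,0,0]],[[0.016,0,0],[0,0,0]],[[0.02,0,0],[0,0,0]]]'|grep -E 'pos|contact'; for i in 1 2 3 4 5 6; do python3 -m jog '[[[0.001,0,0],[0,0,0]],[[0.002,0,0],[0,0,0]],[[0.002,0,0],[0,0,0]]]'|grep -E 'pos|contact'; done

```

```text
tool_pos: [0.4993, 0.1098, 0.057]
contact_force: [-0.1, -0.1, -1.8]
tool_pos: [0.4993, 0.1116, 0.057]
contact_force: [0.2, 0.4, -1.6]
tool_pos: [0.4992, 0.1136, 0.057]
contact_force: [0.8, -0.8, -1.7]
tool_pos: [0.4991, 0.1156, 0.057]
contact_force: [0.3, 0.2, -1.6]
tool_pos: [0.499, 0.1176, 0.057]
contact_force: [0.4, -0.8, -1.0]
tool_pos: [0.4989, 0.1196, 0.057]
contact_force: [-0.1, 0.0, -1.9]
tool_pos: [0.4989, 0.1216, 0.057]
contact_force: [-1.2, 0.3, -0.6]
```

```bash
for i in 1 2 3 4 5 6 7 8; do python3 -m jog '[[[0.001,0,0],[0,0,0]],[[0.001,0,0],[0,0,0]]]'|grep -E 'pos|contact'; done

```

```text
tool_pos: [0.4989, 0.1226, 0.057]
contact_force: [-0.8, -0.2, -1.0]
tool_pos: [0.4988, 0.1236, 0.057]
contact_force: [0.2, 0.1, -1.1]
tool_pos: [0.4988, 0.1245, 0.057]
contact_force: [0.3, -0.7, -1.9]
tool_pos: [0.4988, 0.1249, 0.057]
contact_force: [-0.4, -3.9, -1.4]
tool_pos: [0.4987, 0.1262, 0.057]
contact_force: [-0.5, -4.2, -0.8]
tool_pos: [0.4987, 0.1275, 0.057]
contact_force: [-1.1, -3.8, -0.3]
tool_pos: [0.4986, 0.1286, 0.057]
contact_force: [-0.8, -3.7, -0.4]
tool_pos: [0.4986, 0.1296, 0.057]
contact_force: [-0.1, -4.3, -0.6]
```

First touch is at y≈0.1247, which agrees with the 0.1235 expected from the picture. The target is y≈0.1505.

```bash
for i in 1 2; do python3 -m jog '[[[0.002,0,0],[0,0,0]],[[0.004,0,0],[0,0,0]],[[0.006,0,0],[0,0,0]],[[0.008,0,0],[0,0,0]]]'|grep -E 'pos|contact';done;  python3 -m jog '[[[0.002,0,0],[0,0,0]],[[0.004,0,0],[0,0,0]],[[0.005,0,0],[0,0,0]],[[0.005,0,0],[0,0,0]],[[0.005,0,0],[0,0,0]]]'
python3 -c "
from h import *
go(.498,.1507,.057,91.8)"
```

```text
tool_pos: [0.4983, 0.1373, 0.057]
contact_force: [-0.8, -6.2, 0.1]
tool_pos: [0.498, 0.1451, 0.057]
contact_force: [-1.0, -5.7, -0.4]
t: 14.55
tool_pos: [0.4978, 0.1502, 0.057]
tool_rot: [2.181, 2.261, -0.001]
contact_force: [0.2, -4.8, -0.1]
opening: 0.0133
grip_force: 62.2
shift [0.0005 0.0002 0.    ] turn [-0.0003  0.0009  0.0048] | t 14.55 pos [0.4978 0.1502 0.057 ] F [ 0.2 -4.8 -0.1] M [-1.12  0.06  0.06] open 0.0133 grip 62.2
```

```bash
python3 -m jog '[[[0.0005,0,0],[0,0,-0.08]],[[0.0005,0,0],[0,0,-0.16]],[[0.0005,0,0],[0,0,-0.24]],[[0.0005,0,0],[0,0,-0.24]]]'
python3 -c "
from h import *
go(.498,.1507,.057,181.8)"
```

```text
t: 14.95
tool_pos: [0.4982, 0.1503, 0.057]
tool_rot: [1.892, 2.506, -0.001]
contact_force: [1.0, -6.0, -1.2]
opening: 0.0135
grip_force: 62.1
shift [ 0.0004 -0.     -0.    ] turn [-9.000e-04  1.600e-03 -1.325e+00] | t 14.95 pos [0.4982 0.1503 0.057 ] F [ 1.  -6.  -1.2] M [-1.23 -0.19 -0.06] open 0.0135 grip 62.1
```

```bash
python3 -m jog '[[[0,0,0],[0,0,-0.1]],[[0,0,0],[0,0,-0.2]],[[0,0,0],[0,0,-0.3]],[[0,0,0],[0,0,-0.4]],[[0,0,0],[0,0,-0.45]]]'
python3 -c "
from h import *
go(.498,.1507,.057,181.8)"
```

```text
t: 15.45
tool_pos: [0.4979, 0.15, 0.0568]
tool_rot: [1.283, 2.866, -0.003]
contact_force: [0.6, -8.8, -0.7]
opening: 0.0131
grip_force: 62.1
shift [ 0.0005  0.0005 -0.0002] turn [-0.0021  0.0011 -0.8732] | t 15.45 pos [0.4979 0.15   0.0568] F [ 0.6 -8.8 -0.7] M [-1.55 -0.07 -0.08] open 0.0131 grip 62.1
```

```bash
python3 -m jog '[[[0,0,0],[0,0,-0.1]],[[0,0,0],[0,0,-0.2]],[[0,0,0],[0,0,-0.3]],[[0,0,0],[0,0,-0.4]],[[0,0,0],[0,0,-0.45]]]'|grep -E 'pos|contact';python3 -m jog '[[[0,0,0],[0,0,-0.1]],[[0,0,0],[0,0,-0.2]],[[0,0,0],[0,0,-0.3]],[[0,0,0],[0,0,-0.4]],[[0,0,0],[0,0,-0.423]]]'|grep -E 'pos|contact'
python3 -c "
from h import *
go(.498,.1367,.057,181.8)"
```

```text
tool_pos: [0.4978, 0.15, 0.0567]
contact_force: [0.0, -6.9, -1.5]
tool_pos: [0.4977, 0.1502, 0.0567]
contact_force: [0.0, -7.1, -1.7]
shift [ 0.0001 -0.0135 -0.0003] turn [-0.0018 -0.0003 -0.0007] | t 16.45 pos [0.4977 0.1502 0.0567] F [ 0.  -7.1 -1.7] M [-1.37 -0.1   0.02] open 0.0134 grip 62.1
```

```bash
python3 -m jog '[[[0,-0.002,0],[0,0,0]],[[0,-0.004,0],[0,0,0]],[[0,-0.006,0],[0,0,0]],[[0,-0.008,0],[0,0,0]],[[0,-0.01,0],[0,0,0]]]'|grep -E 'pos|contact'; for i in 1 2 3 4; do python3 -m jog '[[[0,-0.001,0],[0,0,0]],[[0,-0.001,0],[0,0,0]]]'|grep -E 'pos|contact';done
```

```text
tool_pos: [0.498, 0.1409, 0.0568]
contact_force: [1.2, -3.4, -3.0]
tool_pos: [0.498, 0.1396, 0.0569]
contact_force: [0.5, -3.5, -3.6]
tool_pos: [0.4981, 0.1388, 0.0569]
contact_force: [0.3, -4.2, -5.0]
tool_pos: [0.4981, 0.1379, 0.057]
contact_force: [-0.1, -3.5, -3.6]
tool_pos: [0.4981, 0.1369, 0.057]
contact_force: [0.9, -4.1, -4.6]
```

```bash
for i in 1 2 3 4 5; do python3 -m jog '[[[0,-0.0006,0.0001],[0,0,0]],[[0,-0.0006,0.0001],[0,0,0]]]'|grep -E 'pos|contact';done
```

```text
tool_pos: [0.4982, 0.1364, 0.057]
contact_force: [-0.8, -3.2, -2.9]
tool_pos: [0.4982, 0.1358, 0.0569]
contact_force: [-1.7, -3.8, -1.7]
tool_pos: [0.4983, 0.1352, 0.0569]
contact_force: [-1.2, -3.2, -1.2]
tool_pos: [0.4983, 0.1351, 0.0569]
contact_force: [-2.6, -1.3, -0.2]
tool_pos: [0.4983, 0.135, 0.0569]
contact_force: [-2.7, 2.9, 1.8]
```

```bash
python3 -m jog '[[[0,0.0003,0],[0,0,0]],[[0,0.0003,0],[0,0,0]]]' 0 20|grep -E 'pos|contact|grip'; python3 -m jog '[[[0,0,0],[0,0,0]],[[0,0,0],[0,0,0]],[[0,0,0],[0,0,0]],[[0,0,0],[0,0,0]]]' 0.45 
python3 -m jog '[[[0,0,-0.01],[0,0,0]],[[0,0,-0.03],[0,0,0]],[[0,0,-0.06],[0,0,0]],[[0,0,-0.1],[0,0,0]],[[0,0,-0.12],[0,0,0]]]'
python3 - <<'E'
from h import *
a,c=cam('wrist');b,e=cam('scene')
cv2.imwrite('pics/w4.png',np.hstack([cv2.resize(a,(400,300)),cv2.resize(b[160:265,220:360],(400,300),interpolation=cv2.INTER_CUBIC)]))
import pickle;pickle.dump((a,c),open('w4.pkl','wb'))
E
```

```text
tool_pos: [0.4983, 0.1349, 0.0569]
contact_force: [-3.4, 3.4, 2.5]
grip_force: 62.7
t: 19.35
tool_pos: [0.4987, 0.134, 0.0566]
tool_rot: [-0.044, 3.14, -0.0]
contact_force: [0.0, 0.0, 0.5]
opening: 0.0383
grip_force: 0.0
t: 19.85
tool_pos: [0.5001, 0.1344, 0.1813]
tool_rot: [-0.044, 3.135, 0.001]
contact_force: [0.5, 0.4, 0.0]
opening: 0.0385
grip_force: 0.0
```

View pics/w4.png

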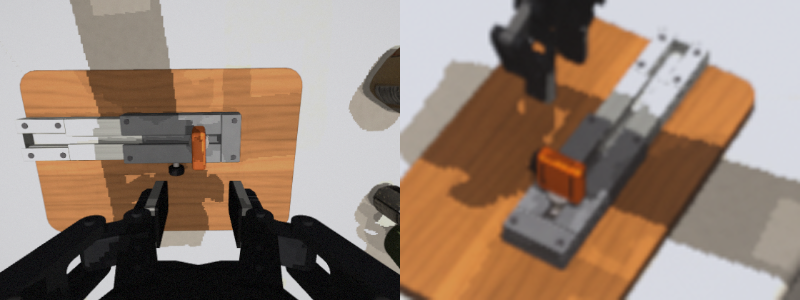

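The post stands upright and crosswise in the housing, with the handle at about (198,147) in the left half, and the gripper is clear. I'll check the handle's position and tilt numerically.

```bash
python3 - <<'E'
from h import *
import pickle
a,c=pickle.load(open('w4.pkl','rb'))
h=cv2.cvtColor(a,cv2.COLOR_BGR2HSV)
cv2.imwrite('pics/w4c.png',cv2.resize(a[160:250,240:310],None,fx=6,fy=6,interpolation=cv2.INTER_CUBIC))
s=1.4
print(onz(c,[(198*s,145*s)],.091).round(4))
E
```

```text
[[0.4924 0.1353 0.091 ]]
```

View pics/w4c.png

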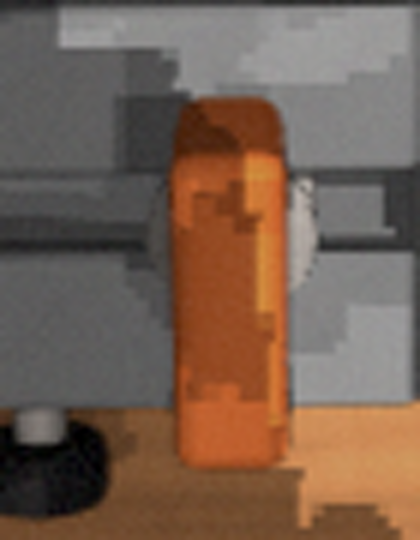

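The crop shows the handle square across the track and centred over its collar, so the post is upright. I'm handing the job in.

```bash
python3 -c "
from station import job
print(job.finish_job())"
```

```text
the job is handed in; nothing more can be done
None
```

The stop post is locked into the board, upright and crosswise behind the shoulders with the gripper clear, and I handed the job in at about 20 s; `finish_job()` returned no verdict.

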